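# Shut and lock the control box

### The arm

A 6-joint arm with a two-finger parallel gripper is mounted at the origin on the work surface. World frame = base frame: x ahead of the robot, y to its left, z up, the work surface at z = 0. Lengths are in m, angles in degrees, forces in N, time in s.
With the tool pointing down it reaches from about 0.375 to 0.75 m from the base axis. Payload 9 kg.
Tool frame: the origin (TCP) lies midway between the tips of the shut fingers; the grasp point (between the pads) lies 19 mm behind it; y points along the fingers, z is the direction in which the jaws open and shut, and the axes are right-handed (so a half turn about y gives the same grasp; the last joint's range is limited). The gripper opens to 85 mm and grips with 20 to 120 N. Pads are 22 mm wide; open, the fingers measure 114 mm over their backs; the gripper's body (76 mm by 85 mm) begins 54 mm behind the grasp point. The pads swing forward as they close: fully open they stand 13 mm farther back than shut.
Start: joints at [-83.119, 5.964, 5.575, 89.605, 0, 77.527], TCP at [0.199, -0.566, 0.231] pointing down, gripper open.
Joint ranges: [-171.21, 171.21], [-48.23, 106.86], [-62.78, 66.21], [-105.2, 120.99], [-86.42, 89.51], [-180, 180]. Speed limits (degrees/s): [127.2, 127.2, 147.25, 180, 180, 180].

### API

Orientations are given as [roll, pitch, yaw] about the fixed x, y, z axes, in that order (R = Rz(yaw) Ry(pitch) Rx(roll)).
In Python, from bench import arm gives the robot as it stands. The module is installed in compiled form; this text tells all that it offers.
- The arm moves only by the tool play_rows, never from a script. Its argument "rows" is a list of rows, each a list of 7 numbers: the shift along the tool's x, y, z in units of 30 mm (1.0 is 30 mm), then the turn, a rotation vector about the tool's x, y, z in degrees, then the gripper's target within -1 to 1 (shut at 1, half-way at 0, fully open at -1). In form: [[tx, ty, tz, wx, wy, wz, grip], ...]. A call has 1 to 20 rows; each row shifts and turns the commanded pose from where the row before left it, along the tool's axes as they then stand; what a row does not reach is not made up. A row lasts 1/10 s, in which the tool goes at most 50 mm and 8.59 degrees, less where a joint would pass 70% of its speed; a pose out of reach is approached as far as the arm can. A call is refused whole if a number of a shift passes 1 or a number of a turn 8.59, either way. A call with a gripper value outside its range is refused whole. The fingers move at their own pace and stop on an object; "force" is the grip in N (left out, the last holds). Time passes only in rows, so rows that do not move let the fingers close. It gives the time, the measured TCP pose, the force and the opening at its end, in the units of the state.
- arm.get_state(): the state, without advancing time (a new reading comes with each control period).
- arm.snapshot(name): name is "scene" or "top" or "wrist"; returns (picture, depth): 400x640x3 uint8, blue, green, red; 400x640 float32, m along the optical axis (not along the pixel's ray), 0 where there is no reading.
- arm.camera_info(name): a dict with "intrinsics" (3x3 intrinsics, pixels), "eye" and "orientation" of the camera in the world. Camera axes: x right, y up, looking along -z (the intrinsics and any distortion apply to the point x, -y, -z); pixel columns grow to the right and rows downward; lengths in m; the calibration is good to about 2 mm. A picture is of the moment at which its call begins: read the wrist's pose just before it. camera_info takes no time and is no camera call; for the wrist camera it gives the pose at the moment of the call.
- arm.sign_off(): hands the job in, once; it reports no verdict.
Trained networks look in the newest picture that a camera, given by its name, has taken for a name from the list of things; names that differ only in an ending like _2 or _b are one class to them, and where a whole thing is asked for, a point or a joint stands for the part that bears it (a point fixed in the world has none). Each returns a list of dicts, best first, with "score" (0 to 1); they miss things now and then, are a little off and sometimes report something else, mostly with a low value. They report only what shows in the picture. A call takes as long as a camera call.
- arm.boxes_of(camera, label): "rect" ([centre column, centre row, width, height] as shares, 0 to 1, of the picture: columns of its width, rows of its height, round what is visible of it).
- arm.masks_of(camera, label): "pixels" (400x640 bool, what is visible of it) and "rect" ([centre column, centre row, width, height] as shares, 0 to 1, of the picture: columns of its width, rows of its height, round what is visible of it).
- arm.mark_of(camera, label): "location" ([column, row] as shares, 0 to 1, of the picture: columns of its width, rows of its height: a listed point, or the origin of a listed thing).
The state is a dict: "t": time; "joints": joint angles; "qvel": joint speeds; "effort": joint torques, N m; "eef_pos": TCP position; "tool_rot": TCP orientation; "wrist_force": force on the tool from outside, world axes, zero at the start; "torque": the same for the moment, N m; "opening": finger opening in m.
Only numpy, scipy, OpenCV 4.12 (cv2) and the standard library are available. Lean on these libraries where they do the work, as an engineer would, in place of code of your own. Each camera call takes 0.05 s, during which the arm holds its last target. There are 200 camera calls.

### The job

Push the control box's lid down with the fingertips until it is fully shut, then set the fingertips in the slot of the blue quarter-turn fastener and turn it clockwise to its stop, so that the lid is locked. Only push, do not grip or lift anything: the lid must not be raised, the fastener must not be turned before the lid is shut, and the loose things around the box stay where they are. Finish with the robot clear of everything.

Things in the scene. Friction and masses are not known exactly. Their poses are not given: they have to be found in the camera images.
- box: fixed open-topped steel control box, 240 x 320 mm, 90 mm high; origin under its centre on the table, x points from its front to the hinge side (away from the robot), y along its 320 mm width. The lid is hinged along its top edge at x = +120 mm, and its front edge faces the robot.
- lid (a joint): hinge of the box's steel lid, rad: 0 = shut and flat, grows as the front edge rises. Starts 0.25 to 0.55, stop at 1.0. Stiff: the lid stays where it is left; about 2 to 8 N down near its front edge shuts it.
- lid_hinge (a point): middle of the hinge side of the lid, on its top face; moves with the lid: x points from front edge to hinge, y along the hinge, z out of the top face. Shut, this face is 96 mm above the table. The lid is a flat plate 328 mm wide (y), 6 mm thick, from x = +2 to -244 mm here; it turns about the line parallel to y that lies 6 mm below this point, 90 mm above the table.
- lid_edge (a point): middle of the lid's free front edge, on the top face, 244 mm from the hinge line; same axes as lid_hinge. The top face is bare 65 mm and more along y to either side of this point: room to push down.
- cam (a joint): quarter-turn cam fastener in the lid, rad: 0 = open (slot parallel to the hinge), 1.571 = locked, at its stop (slot points from front edge to hinge). Grows clockwise seen from above; starts 0 to 0.35. Stiff: stays where it is left; needs 0.15 N m (6 N at 27 mm from the axis). Its tongue goes under a keeper in the box wall only if the lid is shut.
- cam_centre (a point): on the fastener's axis (170 mm from the hinge line, mid-width of the lid), level with the top of its head, 22 mm above the lid's face, so 118 mm above the table with the lid shut; turns with the head: y along the slot, x across it. Blue round head, 96 mm diameter, with a straight slot (black floor) across it, 40 mm wide, 18 mm deep: fingertips go in beside the axis and sweep round.
- cam_ring (a point): centre of the fixed dark ring round the fastener's head, at its top, level with the head; outer radius 59 mm; axes as lid_hinge. It closes the slot's ends 50 mm from the axis. On the lid beyond it a green dot, towards the hinge, shows where the slot points when locked; a red dot beside it (-y) where it points when open.
- gland_blue: Bystander, origin under its centre: black cable gland with a blue ring, upright, 42 mm diameter, 42 mm high, in front of the box. Loose; leave alone.
- gland_grey: Bystander, origin under its centre: black cable gland with a grey ring, upright, 42 mm diameter, 42 mm high, in front of the box. Loose; leave alone.
- meter: Bystander, origin under its centre: yellow hand-held meter lying on its back, 150 x 75 x 42 mm, beside the box. Loose; leave alone.
- screwdriver: Bystander, origin under its centre: screwdriver with a red handle, lying on the bench. Loose; leave alone.
- wrench: Bystander, origin under its centre: steel wrench lying on the bench. Loose; leave alone.
- bottle: Bystander, origin under its centre: clear bottle, 60 mm diameter, 170 mm high. Loose; leave alone.
- terminals: Bystander, origin under its centre: loose strip of white terminal blocks, 45 x 70 x 42 mm. Loose; leave alone.

How it is judged:
By the outcome, as a careful person would: the job done as asked, in the order asked, and still so for the second after the job is handed in, with the robot touching nothing.
It also fails if it takes over 50 s, if anything falls off the work surface, if the arm or the gripper's body presses on something with over 40 N, if the wrist force passes 120 N, or if a joint passes its speed limit or range.

## Working session

There is one attempt and no reset: what is moved stays moved. The work goes in short steps, Python scripts to look and compute and a tool call to move; the robot and the scene stay as the last step left them, time stands still between calls to the robot, and variables do not carry over. Pictures are saved under pics/ and viewed, about 8 in all and at most 12, crops included, and the job is handed in when it is done.

Besides the shell and the picture viewer there is one more tool, called after "Call:" as a command line: name --pt "numbers of a row" for each row, then --argument value for the rest. play_rows: Moves the arm, as the interface text tells. Its arguments: {"type":"object","properties":{"rows":{"type":"array"},"force":{"type":"number"}},"required":["rows"]}

```bash
mkdir -p pics; cat > h.py <<'E'
import numpy as np, cv2
from scipy.spatial.transform import Rotation as R
from bench import arm
def cam(name):
    c=arm.camera_info(name); K=np.array(c["intrinsics"]); o=np.array(c["orientation"],float)
    M=o if o.shape==(3,3) else R.from_euler('xyz',o,degrees=True).as_matrix()
    return K,np.array(c["eye"]),M,c
def pix2w(name,u,v,d,ci=None):
    K,e,M,_=ci or cam(name)
    u=np.asarray(u,float);v=np.asarray(v,float);d=np.asarray(d,float)
    p=np.stack([(u-K[0,2])/K[0,0]*d,-(v-K[1,2])/K[1,1]*d,-d],-1)
    return p@M.T+e
def atd(D,u,v,r=2):
    w=D[int(v)-r:int(v)+r+1,int(u)-r:int(u)+r+1]; w=w[w>0]
    return np.median(w) if w.size else 0
E
python3 - <<'E'
from h import *
print(arm.get_state())
for n in("scene","top"):
    I,D=arm.snapshot(n); cv2.imwrite(f"pics/{n}1.png",I); np.save(f"pics/{n}D.npy",D)
    c=cam(n); print(c[3])
    for l in("lid_hinge","lid_edge","cam_centre","cam_ring","gland_blue","gland_grey","meter","bottle","terminals","screwdriver","wrench"):
        for r in arm.mark_of(n,l)[:1]:
            u,v=r["location"][0]*640,r["location"][1]*400
            u,v=np.clip(u,3,636),np.clip(v,3,396)
            print(n,l,round(r["score"],2),round(u),round(v),pix2w(n,u,v,atd(D,u,v),c).round(3))
E
```

```text
{'t': 0.0, 'joints': array([-8.31185586e+01,  5.99897353e+00,  5.52749434e+00,  8.96035473e+01,
        1.64114287e-03,  7.75270226e+01]), 'qvel': array([-0.02987289, -0.01997645,  0.05413489, -0.02131847,  0.00318246,
       -0.05021842]), 'effort': array([-2.79844680e-03, -5.56931591e+01,  5.03647935e+01,  1.68348796e-02,
       -7.31883883e-04,  2.21791822e-06]), 'eef_pos': array([ 0.19882767, -0.56575987,  0.23052287]), 'tool_rot': array([-9.00729012e+01,  1.78065501e-02, -1.60645594e+02]), 'wrist_force': array([-0.09903345,  0.50765686, -0.16653167]), 'torque': array([ 0.03800961, -0.04409521,  0.02856043]), 'opening': 0.08557910952007976}
{'intrinsics': array([[414.16916101,   0.        , 313.22446651],
       [  0.        , 414.16916101, 204.63403903],
       [  0.        ,   0.        ,   1.        ]]), 'eye': array([ 0.71216517, -0.85134384,  0.96618835]), 'orientation': array([44.81800754,  0.08329753,  9.09609803])}
scene lid_hinge 0.63 368 195 [0.731 0.074 0.093]
scene lid_edge 0.6 363 156 [0.703 0.35  0.02 ]
scene cam_centre 0.87 322 167 [0.587 0.079 0.181]
scene cam_rin
[... 488 characters left out ...]
46851],
       [  0.        ,   0.        ,   1.        ]]), 'eye': array([0.47482564, 0.01126757, 1.20540671]), 'orientation': array([  5.29383097,  -0.67924616, -89.09329686])}
top lid_hinge 0.63 287 148 [0.751 0.067 0.001]
top lid_edge 0.75 288 220 [0.513 0.05  0.213]
top cam_centre 0.95 288 190 [0.597 0.054 0.176]
top cam_ring 0.73 289 192 [0.589 0.05  0.179]
top gland_blue 0.66 326 254 [ 0.422 -0.058  0.044]
top gland_grey 0.72 463 202 [ 0.588 -0.489  0.007]
top meter 0.59 364 179 [ 0.651 -0.173  0.04 ]
top bottle 0.74 189 164 [0.678 0.352 0.083]
top terminals 0.76 193 256 [0.41  0.338 0.043]
top screwdriver 0.52 145 205 [0.563 0.506 0.003]
top wrench 0.81 463 201 [ 0.59  -0.489  0.008]
```

```bash
python3 - <<'E'
from h import *
I=cv2.imread("pics/top1.png"); cv2.imwrite("pics/topc.png",cv2.resize(I[110:290,140:440],None,fx=2.6,fy=2.6,interpolation=cv2.INTER_CUBIC))
D=np.load("pics/topD.npy"); c=cam("top")
vv,uu=np.mgrid[0:400,0:640]; P=pix2w("top",uu,vv,D,c)
x,y,z=P[...,0],P[...,1],P[...,2]
# lid: RANSAC-free: grey pts away from head
m=(D>0)&(x>0.46)&(x<.78)&(abs(y-.055)<.19)&(z>.085)&(np.hypot(x-.59,y-.052)>.08)
Q=P[m]
for i in range(6):
    A=np.c_[Q[:,:2],np.ones(len(Q))]; k=np.linalg.lstsq(A,Q[:,2],rcond=None)[0]
    r=Q[:,2]-A@k; print(len(Q),k.round(4),r.std().round(4)); Q=Q[abs(r)<max(2*r.std(),.004)]
g=np.hypot(k[0],k[1]); print("angle",np.arctan(g),"hinge dir yaw deg",np.degrees(np.arctan2(-k[1],-k[0])))
rect=cv2.minAreaRect(Q[:,:2].astype(np.float32)); print(rect, cv2.boxPoints(rect).round(3))
for l in ("gland_blue","gland_grey","meter"):
    print(l,[(r["score"],np.round(np.array(r["rect"])*[640,400,640,400])) for r in arm.boxes_of("top",l)[:3]])
E
```

```text
6575 [-0.4311 -0.0122  0.4198] 0.0242
6341 [-0.5523 -0.0096  0.4994] 0.0026
6095 [-0.56   -0.0098  0.5045] 0.0019
5900 [-0.5615 -0.0099  0.5054] 0.0017
5885 [-0.5617 -0.0099  0.5055] 0.0017
5882 [-0.5617 -0.0099  0.5056] 0.0017
angle 0.5118553295786248 hinge dir yaw deg 1.0106397954583584
((0.6221585869789124, 0.049044765532016754), (0.2214178591966629, 0.32791322469711304), 0.9799149632453918) [[ 0.509  0.211]
 [ 0.514 -0.117]
 [ 0.736 -0.113]
 [ 0.73   0.215]]
gland_blue []
gland_grey [(0.44, array([267., 249.,  12.,  13.]))]
meter [(0.7, array([365., 178.,  28.,  49.]))]
```

View pics/topc.png

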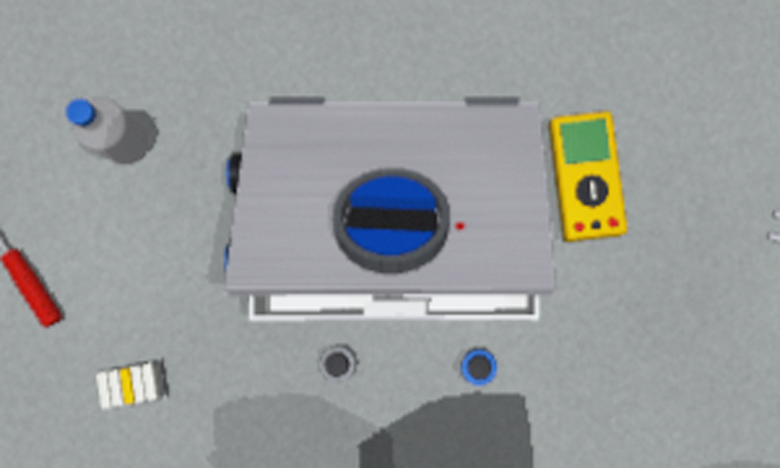

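View pics/scene1.png

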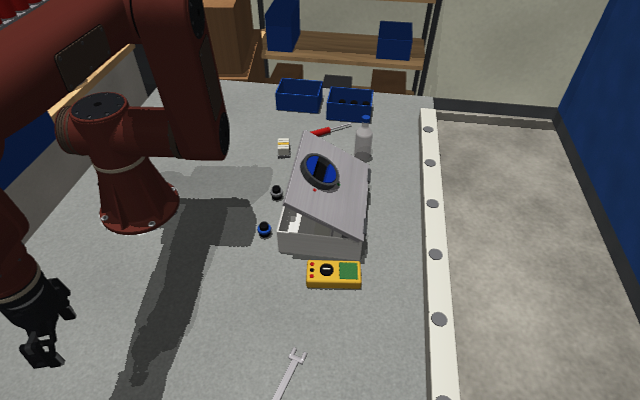

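The lid is tilted about 0.51 rad, and its front edge is near (0.515, 0.047, 0.215). The slot lies about parallel to the hinge, with the red dot at crop pixel (460,226). The glands are in front, well below the lid. First move: raise, turn the tool to yaw 0 and shut the fingers.

Call:
play_rows --pt "0 -0.14 0 0 -8.5 0 1" --pt "0 -0.14 0 0 -8.5 0 1" --pt "0 -0.14 0 0 -8.5 0 1" --pt "0 -0.14 0 0 -8.5 0 1" --pt "0 -0.14 0 0 -8.5 0 1" --pt "0 -0.14 0 0 -8.5 0 1" --pt "0 -0.14 0 0 -8.5 0 1" --pt "0 -0.14 0 0 -8.5 0 1" --pt "0 -0.14 0 0 -8.5 0 1" --pt "0 -0.14 0 0 -8.5 0 1" --pt "0 -0.14 0 0 -8.5 0 1" --pt "0 -0.14 0 0 -8.5 0 1" --pt "0 -0.14 0 0 -8.5 0 1" --pt "0 -0.14 0 0 -8.5 0 1" --pt "0 -0.14 0 0 -8.5 0 1" --pt "0 -0.14 0 0 -8.5 0 1" --pt "0 -0.14 0 0 -8.5 0 1" --pt "0 -0.14 0 0 -8.5 0 1" --pt "0 -0.14 0 0 -7.6 0 1" --pt "0 0 0 0 0 0 1"

```text
t: 3.35
eef_pos: [0.1989, -0.5663, 0.3117]
tool_rot: [-90.1, -0.0, 0.1]
wrist_force: [-0.4, 0.8, 0.6]
opening: -0.0001
```

Call:
play_rows --pt "0.56 0 0.867 0 0 0 1" --pt "0.56 0 0.867 0 0 0 1" --pt "0.56 0 0.867 0 0 0 1" --pt "0.56 0 0.867 0 0 0 1" --pt "0.56 0 0.867 0 0 0 1" --pt "0.56 0 0.867 0 0 0 1" --pt "0.56 0 0.867 0 0 0 1" --pt "0.56 0 0.867 0 0 0 1" --pt "0.56 0 0.867 0 0 0 1" --pt "0.56 0 0.867 0 0 0 1" --pt "0.56 0 0.867 0 0 0 1" --pt "0.56 0 0.867 0 0 0 1" --pt "0.56 0 0.867 0 0 0 1" --pt "0.56 0 0.867 0 0 0 1" --pt "0.56 0 0.867 0 0 0 1" --pt "0.56 0 0.867 0 0 0 1" --pt "0.56 0 0.867 0 0 0 1" --pt "0.56 0 0.867 0 0 0 1" --pt "0.56 0 0.867 0 0 0 1" --pt "0.56 0 0.867 0 0 0 1"

```text
t: 5.35
eef_pos: [0.5358, -0.0449, 0.3109]
tool_rot: [-90.0, -0.0, -0.3]
wrist_force: [1.0, -0.7, 0.6]
opening: 0.0
```

Call:
play_rows --pt "0.05 0.8 0 0 0 0 1" --pt "0.05 0.8 0 0 0 0 1" --pt "0.05 0.8 0 0 0 0 1" --pt "0.05 0.6 0 0 0 0 1" --pt "-0.05 0.3 0 0 0 0 1" --pt "-0.1 0.3 0 0 0 0 1" --pt "-0.12 0.3 0 0 0 0 1" --pt "-0.12 0.3 0 0 0 0 1"

```text
t: 6.15
eef_pos: [0.5297, -0.0465, 0.1856]
tool_rot: [-90.0, -0.1, -0.1]
wrist_force: [-1.1, -0.1, 3.5]
opening: 0.0002
```

Call:
play_rows --pt "-0.1 0.25 0 0 0 0 1" --pt "-0.1 0.25 0 0 0 0 1" --pt "-0.08 0.25 0 0 0 0 1" --pt "-0.08 0.25 0 0 0 0 1" --pt "-0.06 0.25 0 0 0 0 1" --pt "-0.05 0.25 0 0 0 0 1" --pt "-0.04 0.25 0 0 0 0 1" --pt "-0.04 0.25 0 0 0 0 1" --pt "-0.03 0.25 0 0 0 0 1" --pt "-0.02 0.25 0 0 0 0 1"

```text
t: 7.15
eef_pos: [0.5114, -0.0461, 0.1093]
tool_rot: [-90.0, 0.0, -0.0]
wrist_force: [-1.7, -0.6, 2.7]
opening: -0.0002
```

Call:
play_rows --pt "0 0.1 0 0 0 0 1" --pt "0 0.1 0 0 0 0 1" --pt "0 0.1 0 0 0 0 1" --pt "0 0.1 0 0 0 0 1" --pt "0 0.07 0 0 0 0 1" --pt "0 0.05 0 0 0 0 1" --pt "0 0 0 0 0 0 1"

```text
t: 7.85
eef_pos: [0.5117, -0.0462, 0.0959]
tool_rot: [-90.0, -0.0, -0.0]
wrist_force: [-8.0, 1.4, 14.6]
opening: 0.0001
```

Call:
play_rows --pt "0.02 0.05 0 0 0 0 1" --pt "0 0 0 0 0 0 1" --pt "0 -0.3 0 0 0 0 1" --pt "0 -1 0 0 0 0 0" --pt "0 -1 0 0 0 0 0" --pt "0 -1 0 0 0 0 0" --pt "0 -1 0 0 0 0 0" --pt "0 -1 0 0 0 0 0" --pt "0 0 0 0 0 0 0" --pt "0 0 0 0 0 0 0"

```text
t: 8.85
eef_pos: [0.5127, -0.0463, 0.2523]
tool_rot: [-90.0, -0.1, -0.0]
wrist_force: [-0.0, -0.4, -0.1]
opening: 0.0424
```

```bash
python3 - <<'E'
from h import *
s=arm.get_state(); print(s['eef_pos'],s['opening'])
for n in("wrist","top"):
    c=cam(n); I,D=arm.snapshot(n); cv2.imwrite(f"pics/{n}2.png",I); print(n,c[1],c[3]["orientation"])
    for l in("lid_hinge","lid_edge","cam_centre","cam_ring"):
        for r in arm.mark_of(n,l)[:1]:
            u,v=r["location"][0]*640,r["location"][1]*400
            u,v=np.clip(u,3,636),np.clip(v,3,396)
            print(n,l,round(r["score"],2),round(u),round(v),pix2w(n,u,v,atd(D,u,v),c).round(4))
    vv,uu=np.mgrid[0:400,0:640]; P=pix2w(n,uu,vv,D,c); np.save(f"pics/{n}P.npy",P)
    x,y,z=P[...,0],P[...,1],P[...,2]
    m=(D>0)&(x>.64)&(x<.71)&(abs(y-.05)<.15)
    if m.sum(): print("lid plane z", np.median(z[m]), m.sum())
    m=(D>0)&(x>.49)&(x<.52)&(y>.12)&(y<.2)
    if m.sum(): print("front z", np.median(z[m]), m.sum())
    h=cv2.cvtColor(I,cv2.COLOR_BGR2HSV)
    b=(h[...,0]>100)&(h[...,0]<130)&(h[...,1]>150)&(D>0)&(np.hypot(x-.557,y-.049)<.07)&(abs(z-.118)<.012)
    if b.sum()>20:
        p=P[b][:,:2]; (cx,cy),r=cv2.minEnclosingCircle(p.astype(np.float32)); print("blue circle",cx,cy,r,b.sum(),P[b][:,2].mean())
        q=p-[cx,cy]; t=np.radians(np.arange(-90,90,1))
        # slot dir: direction whose perpendicular strip is emptiest
        sc=[(abs(-q[:,0]*np.sin(a)+q[:,1]*np.cos(a))<.017).sum() for a in t]; k=np.where(np.array(sc)<=min(sc)+2)[0]; print("slot world angle deg",np.degrees(t[k]))
E
```

```text
[ 0.51274184 -0.04631939  0.25228014] 0.04239740355375153
wrist [ 0.43768851 -0.04544632  0.39338065] [-1.69069837e+01 -1.31834853e-02  8.99130375e+01]
wrist lid_edge 0.69 417 150 [0.4796 0.0508 0.0881]
wrist cam_centre 0.93 419 229 [0.5624 0.0575 0.0987]
wrist cam_ring 0.85 421 226 [0.5583 0.0597 0.0984]
lid plane z 0.0946061141244261 6047
front z 0.09462433069580972 2275
blue circle 0.5542564988136292 0.04978597164154053 0.050415314733982086 3419 0.11594087407386952
slot world angle deg [87. 88. 89.]
top [0.47482564 0.01126757 1.20540671] [  5.29383097  -0.67924616 -89.09329686]
top lid_hinge 0.8 291 150 [0.7224 0.0501 0.0943]
top lid_edge 0.7 292 235 [0.4758 0.0452 0.0044]
top cam_centre 0.73 290 207 [0.5568 0.0507 0.1012]
top cam_ring 0.95 290 206 [0.5593 0.0513 0.1013]
lid plane z 0.0972857188380829 2004
front z 0.09738185361909091 297
blue circle 0.5542007684707642 0.04697037860751152 0.047871921211481094 412 0.1189991736781019
slot world angle deg [-90. -89. -88. -87.  82.  83.  84.  85.  86.  87.  88.  89.]
```

View pics/wrist2.png

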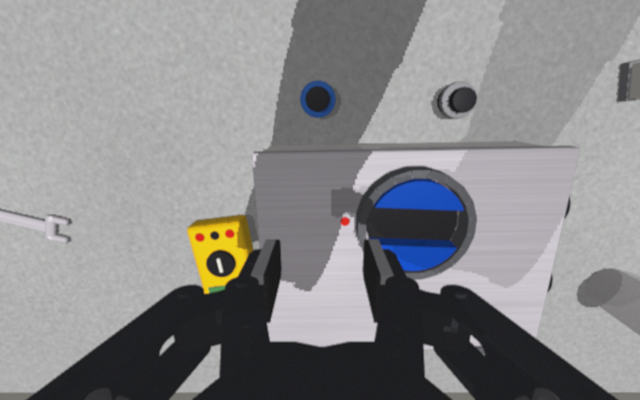

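Picture: lid shut and flat (front z = hinge-side z). The ring is centred at pixel (416,222), which is about (0.557, 0.050). The slot is within about 3° of the hinge direction, and both glands are untouched. Next I'll set the half-open fingertips either side of the axis.

Call:
play_rows --pt "0.295 0 0.642 0 0 0 0" --pt "0.295 0 0.642 0 0 0 0" --pt "0.295 0 0.642 0 0 0 0" --pt "0.295 0 0.642 0 0 0 0" --pt "0.295 0 0.642 0 0 0 0" --pt "0 0.8 0 0 1 0 0" --pt "0 0.8 0 0 1 0 0" --pt "0 0.8 0 0 0 0 0" --pt "0 0.8 0 0 0 0 0" --pt "0 0.5 0 0 0 0 0" --pt "0 0.3 0 0 0 0 0" --pt "0 0 0 0 0 0 0"

```text
t: 10.55
eef_pos: [0.556, 0.0501, 0.1311]
tool_rot: [-90.0, 0.1, -2.0]
wrist_force: [0.5, -0.3, -0.4]
opening: 0.0424
```

```bash
python3 - <<'E'
from h import *
s=arm.get_state(); print(s['eef_pos'],s['tool_rot'],s['opening'],s['joints'])
I,D=arm.snapshot("wrist"); cv2.imwrite("pics/w3.png",I)
E
```

```text
[0.55599957 0.05013498 0.13113745] [-8.99975788e+01  8.07470969e-02 -2.04964387e+00] 0.04243316753985907 [-8.26777374e+00 -9.23446857e-01 -1.19072433e+01  7.90967379e+01
 -6.33905378e-03 -6.21812371e+00]
```

View pics/w3.png

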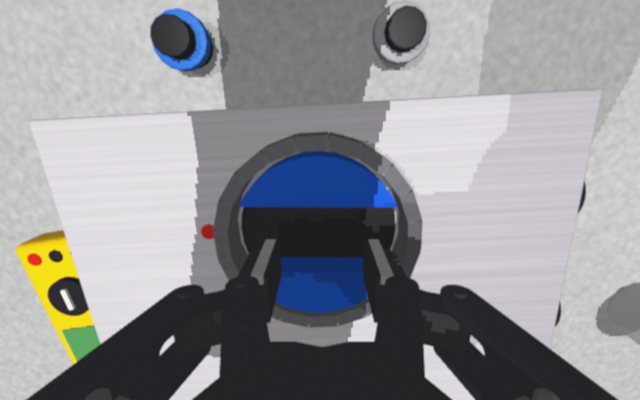

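The fingertips at pixels (270,242) and (375,242) are centred over the slot (rows 207–257, ring centre column 320). Lowering.

Call:
play_rows --pt "0 0.3 0 0 0 0 0" --pt "0 0.25 0 0 0 0 0" --pt "0 0.2 0 0 0 0 0" --pt "0 0.1 0 0 0 0 0" --pt "0 0 0 0 0 0 0"

```text
t: 11.1
eef_pos: [0.5562, 0.0501, 0.1059]
tool_rot: [-90.0, 0.0, -2.0]
wrist_force: [-0.5, -0.1, -0.2]
opening: 0.0427
```

Call:
play_rows --pt "0 0 0 0 5 0 0" --pt "0 0 0 0 5 0 0" --pt "0 0 0 0 5 0 0" --pt "0 0 0 0 5 0 0" --pt "0 0 0 0 5 0 0" --pt "0 0 0 0 5 0 0" --pt "0 0 0 0 5 0 0"

```text
t: 11.8
eef_pos: [0.5559, 0.0509, 0.1066]
tool_rot: [-90.0, 0.1, -37.2]
wrist_force: [-3.9, 3.3, 2.3]
opening: 0.0427
```

```bash
python3 - <<'E'
from h import *
s=arm.get_state(); print(s['eef_pos'],s['tool_rot'],s['opening'],s['torque'],s['wrist_force'])
E
```

```text
[0.55586553 0.05092082 0.10662756] [-89.97449473   0.10092038 -37.20557059] 0.042739689008023836 [0.90819551 0.65068615 0.14137694] [-3.90221033  3.27158142  2.30699583]
```

Call:
play_rows --pt "0 0 0 0 5 0 0" --pt "0 0 0 0 5 0 0" --pt "0 0 0 0 5 0 0" --pt "0 0 0 0 5 0 0" --pt "0 0 0 0 5 0 0" --pt "0 0 0 0 5 0 0" --pt "0 0 0 0 5 0 0" --pt "0 0 0 0 5 0 0" --pt "0 0 0 0 5 0 0" --pt "0 0 0 0 5 0 0" --pt "0 0 0 0 5 0 0" --pt "0 0 0 0 4 0 0" --pt "0 0 0 0 2 0 0"

```text
t: 13.1
eef_pos: [0.5573, 0.049, 0.1069]
tool_rot: [-89.9, -0.1, -98.2]
wrist_force: [3.2, -5.9, -2.6]
opening: 0.0427
```

```bash
python3 - <<'E'
from h import *
s=arm.get_state(); print(s['eef_pos'],s['tool_rot'],s['opening'],s['torque'],s['wrist_force'])
E
```

```text
[0.55734724 0.0489712  0.10688191] [-89.88704298  -0.11830608 -98.2257893 ] 0.04267830400940852 [-1.21023331 -0.67813451  0.17278337] [ 3.23735002 -5.94886751 -2.62725619]
```

Keep turning slowly and watch the torque for the stop.

Call:
play_rows --pt "0 0 0 0 2 0 0" --pt "0 0 0 0 2 0 0" --pt "0 0 0 0 2 0 0" --pt "0 0 0 0 0 0 0"

```text
t: 13.5
eef_pos: [0.5574, 0.0487, 0.1069]
tool_rot: [-89.9, -0.1, -104.2]
wrist_force: [2.9, -6.6, -2.2]
opening: 0.0427
```

```bash
python3 - <<'E'
from h import *
s=arm.get_state(); print(s['tool_rot'],s['torque'],s['wrist_force'])
E
```

```text
[ -89.86338876   -0.13269618 -104.16238022] [-1.36861498 -0.67257021  0.13467732] [ 2.93383997 -6.57966213 -2.24291632]
```

Call:
play_rows --pt "0 0 0 0 2 0 0" --pt "0 0 0 0 2 0 0" --pt "0 0 0 0 2 0 0" --pt "0 0 0 0 0 0 0"

```text
t: 13.9
eef_pos: [0.5574, 0.0484, 0.1069]
tool_rot: [-89.8, -0.1, -110.2]
wrist_force: [2.9, -8.2, -2.5]
opening: 0.0427
```

```bash
python3 - <<'E'
from h import *
s=arm.get_state(); print(s['tool_rot'],s['torque'],s['wrist_force'])
I,D=arm.snapshot("top"); cv2.imwrite("pics/t4.png",cv2.resize(I[130:290,200:440],None,fx=3,fy=3))
E
```

```text
[ -89.84354071   -0.14730921 -110.16832741] [-1.67473413 -0.67453741  0.1222423 ] [ 2.85973918 -8.20919444 -2.5418054 ]
```

Call:
play_rows --pt "0 0 0 0 2 0 0" --pt "0 0 0 0 2 0 0" --pt "0 0 0 0 2 0 0" --pt "0 0 0 0 0 0 0"

```text
t: 14.35
eef_pos: [0.5569, 0.0482, 0.107]
tool_rot: [-89.8, -0.2, -115.9]
wrist_force: [0.6, -11.1, -0.3]
opening: 0.0425
```

```bash
python3 - <<'E'
from h import *
s=arm.get_state(); print(s['tool_rot'],s['torque'],s['wrist_force'])
E
```

```text
[ -89.84017936   -0.23437167 -115.88676231] [-2.61364961 -0.09022115  3.50284099] [  0.56209961 -11.09521493  -0.33166566]
```

Torque jumped from 0.12 to 3.5 N m, so the fastener is at its stop. Unload within the slot play, lift out and look.

Call:
play_rows --pt "0 0 0 0 -5 0 0" --pt "0 0 0 0 -5 0 0" --pt "0 0 0 0 -5 0 0" --pt "0 0 0 0 -5 0 0" --pt "0 -0.3 0 0 0 0 0" --pt "0 -0.5 0 0 0 0 0" --pt "0 -1 0 0 0 0 0" --pt "0 -1 0 0 0 0 0" --pt "0 -1 0 0 0 0 0" --pt "0 -1 0 0 0 0 0" --pt "0 -1 0 0 0 0 0" --pt "0 0 0 0 0 0 0"

```text
t: 15.55
eef_pos: [0.5581, 0.0499, 0.2868]
tool_rot: [-89.5, -0.0, -96.2]
wrist_force: [-0.0, 0.8, 1.0]
opening: 0.0426
```

```bash
python3 - <<'E'
from h import *
s=arm.get_state(); print(s['eef_pos'],s['tool_rot'],s['torque'],s['wrist_force'])
I,D=arm.snapshot("wrist"); cv2.imwrite("pics/w5.png",I)
n="wrist"; c=cam(n); vv,uu=np.mgrid[0:400,0:640]; P=pix2w(n,uu,vv,D,c); x,y,z=P[...,0],P[...,1],P[...,2]
h=cv2.cvtColor(I,cv2.COLOR_BGR2HSV)
b=(h[...,0]>100)&(h[...,0]<130)&(h[...,1]>150)&(D>0)&(np.hypot(x-.557,y-.049)<.055)&(abs(z-.118)<.008)
q=P[b][:,:2]-[.557,.050]; t=np.arange(-90,90)
for w in(.015,.018):
  sc=np.array([(abs(-q[:,0]*np.sin(a)+q[:,1]*np.cos(a))<w).sum() for a in np.radians(t)]); print(b.sum(),t[sc<=sc.min()+2],sc.min())
E
```

```text
[0.55808698 0.0498986  0.28680195] [-8.95382550e+01 -2.16238044e-02 -9.61728067e+01] [-0.00113157  0.00392676  0.02097183] [-0.03249028  0.82975741  0.95632542]
3050 [-5 -4 -3 -2 -1  0  1  2  3  4  5  6  7] 0
3050 [-1  0  1  2  3] 0
```

View pics/w5.png

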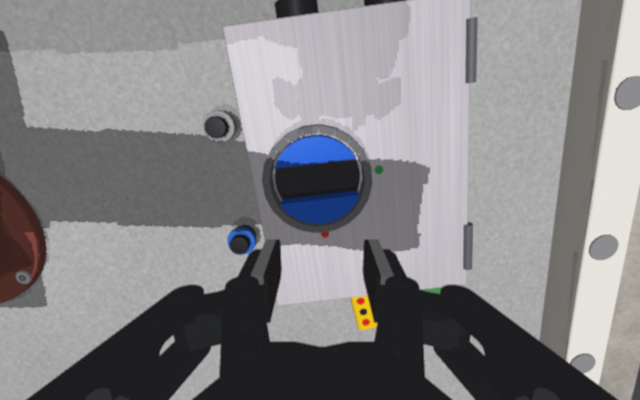

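The slot runs in line with the green dot at (379,170), at about 1° world angle, which equals the box yaw. The lid is flat and the robot is clear at z = 0.287. One last numeric check, then hand in.

```bash
python3 - <<'E'
from h import *
n="scene"; c=cam(n); I,D=arm.snapshot(n)
for l in("gland_blue","gland_grey","meter","terminals","screwdriver","wrench"):
    r=arm.mark_of(n,l)[:1]
    if r:
        u,v=r[0]["location"][0]*640,r[0]["location"][1]*400; print(l,round(u),round(v),pix2w(n,u,v,atd(D,u,v),c).round(3))
vv,uu=np.mgrid[0:400,0:640]; P=pix2w(n,uu,vv,D,c); x,y,z=P[...,0],P[...,1],P[...,2]
for a,b in((.64,.71),(.49,.52)):
    m=(D>0)&(x>a)&(x<b)&(y>-.09)&(y<-.03)&(z<.15)&(z>.05); print("lid z",np.median(z[m]) if m.any() else None)
print(arm.get_state()["wrist_force"]); print(arm.sign_off())
E
```

```text
gland_blue 265 233 [ 0.438 -0.07   0.024]
gland_grey 273 193 [0.426 0.1   0.03 ]
meter 333 279 [ 0.662 -0.206  0.034]
terminals 284 150 [0.415 0.322 0.034]
screwdriver 262 232 [ 0.429 -0.068  0.026]
lid z 0.09707453368733443
lid z 0.09747576697496252
[ 0.37915989 -0.19189075  0.76160831]
the job is handed in; nothing more can be done
None
```

The lid is shut and locked, and the job was handed in at about 16 s of robot time with the gripper clear above the box. I pushed the lid down near its front edge with the shut fingertips. I then set the half-open fingertips in the fastener's slot, either side of the axis, and turned it clockwise to its stop.

**What the last checks showed**
- **Lid:** it is flat at 97 mm near both the front edge and the hinge side, against the 96 mm expected when shut.
- **Fastener:** the slot lines up with the green dot, within about 2° of the box's axis. The turning torque jumped from 0.12 to 3.5 N m at the stop.
- **Robot:** wrist force was under 1 N after I lifted out.
- **Loose things:** the two glands, the meter and the terminals read within about 12 mm of where they started, which is the scatter of the detector.

**What I could not confirm:** in the final picture the detector missed the wrench and marked the screwdriver on the blue gland. I did not check the bottle at the end. The arm did not come near any of the three.

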